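# Switch on and zero a kitchen scale

### The arm

A 6-joint arm with a two-finger parallel gripper is mounted at the origin on a cart in front of the work surface, level with it; the furniture and walls round the work are solid. World frame = base frame: x ahead of the robot, y to its left, z up, the work surface at z = 0. Lengths are in m, angles in degrees, forces in N, time in s.
With the tool pointing down it reaches from about 0.25 to 0.85 m from the base axis. Payload 12.5 kg.
Tool frame: the origin (TCP) lies between the finger pads; the fingertips stand 22 mm ahead of it and the grasp point (between the pads) lies 3 mm ahead of it; z points along the fingers, x is the direction in which the jaws open and shut, and the axes are right-handed (so a half turn about z gives the same grasp; the last joint's range is limited). The gripper opens to 93 mm and grips with 3 to 60 N. Pads are 15 mm wide; open, the fingers measure 128 mm over their backs; the gripper's body (75 mm by 188 mm) begins 65 mm behind the grasp point.
Start: joints at [-75.092, 20.094, 94.641, -0, 65.266, -4.847], TCP at [0.186, -0.518, 0.241] pointing down, gripper open.
Joint ranges: [-157.81, 157.81], [-45, 120.19], [0.68, 151.7], [-89.99, 269.99], [4.06, 180], [-164.3, 164.3]. Speed limits (degrees/s): [127.2, 127.2, 159.86, 180, 180, 180].

### API

Orientations are given as [roll, pitch, yaw] about the fixed x, y, z axes, in that order (R = Rz(yaw) Ry(pitch) Rx(roll)).
In Python, from bench import ctrl, camera gives the robot as it stands.
- The arm moves only by the tool servo_tool, never from a script. Its argument "targets" is a list of rows, each a list of 4 numbers: the shift along the tool's x, y, z in cm, then the turn about the tool's z in degrees. In form: [[x, y, z, roll], ...]. A call has 1 to 12 rows; each row is the pose to reach, as a shift and turn from the pose commanded when the call began, along the tool's axes at that moment; what a row does not reach only later rows make up. A row lasts 1/8 s, in which the tool goes at most 62.5 mm and 10.7 degrees, less where a joint would pass 70% of its speed; a pose out of reach is approached as far as the arm can. A call with a gripper value outside its range is refused whole. "hand" is the finger opening in cm, from 0 to 9.3, set as the call begins (left out, the last holds). The fingers move at their own pace and stop on an object; the grip force is fixed at half the most. Time passes only in rows, so rows that repeat a pose let the fingers close. It gives the time, the measured TCP pose, the force and the opening at its end, in the units of the state.
- ctrl.observe(): the state, without advancing time (a new reading comes with each control period).
- camera(name): name is "scene" or "top" or "wrist"; returns a dict with "frame" (480x640x3 uint8, red, green, blue), "fx", "fy", "cx", "cy" (pixels), "R" (3x3) and "t" (3): a world point X has camera coordinates R X + t; the wrist camera has in their place "tool_from_camera" (4x4, takes a point from camera to tool coordinates, whose origin is the TCP and whose axes are the tool frame's). Camera axes: x right, y down, z forward; pixel columns grow to the right and rows downward; lengths in m; the calibration is good to about 2 mm. A picture is of the moment at which its call begins: read the wrist's pose just before it. There is no depth.
- ctrl.close_job(): hands the job in, once; it reports no verdict.
The state is a dict: "time": time; "q": joint angles; "joint_velocities": joint speeds; "tau": joint torques, N m; "eef_pos": TCP position; "eef_rot": TCP orientation; "force": force on the tool from outside, world axes, zero at the start; "moment": the same for the moment, N m; "finger_gap": finger opening in m.
Only numpy, scipy, OpenCV 4.12 (cv2) and the standard library are available. Lean on these libraries where they do the work, as an engineer would, in place of code of your own. Each camera call takes 0.05 s, during which the arm holds its last target.

### The job

Get the kitchen scale ready to weigh into the bowl standing on it: with the closed fingertips push the round key fully down so that it stays down (on), then the oblong key fully down in the same way (grams), and last press the square key fully down for a moment and let it come up again (zero). Press nothing out of this order and leave the cross-shaped key alone; do not touch or lift the bowl, and leave everything else standing where it is.

Things in the scene. Friction and masses are not known exactly. Their poses are not given: they have to be found in the camera images.
- scale: low white kitchen scale, 240 mm long (its x) by 175 mm wide (its y), body 20 mm high, stands firmly on the worktop and does not slide; origin at the centre of its underside. A row of four keys runs along its left (+y) side, 65 mm from the centre line, at x = -78, -26, +26 and +78 mm; which key stands in which place changes from run to run. Steel weighing plate (165x112 mm, top at 26 mm) and a small blank display on the right side
- round_top (a point): centre of the top face of the round key (disc 30 mm across); the key is white plastic and stands in a flat black square frame, its top 8 mm above that frame and 31 mm above the worktop when up. Its z axis points up; x and y lie along and across the key row
- round_key (a joint): travel of the round key in m: 0 = up (start), 0.005 = fully down. It moves straight down, resists with about 2.5 N (stiff all the way, no spring) and stays where it is pushed to. At 0.004 or more it counts as down
- oblong_top (a point): centre of the top face of the oblong key (bar 14 mm by 40 mm, long side across the row); the key is white plastic and stands in a flat black square frame, its top 8 mm above that frame and 31 mm above the worktop when up. Its z axis points up; x and y lie along and across the key row
- oblong_key (a joint): travel of the oblong key in m: 0 = up (start), 0.005 = fully down. It moves straight down, resists with about 2.5 N (stiff all the way, no spring) and stays where it is pushed to. At 0.004 or more it counts as down
- square_top (a point): centre of the top face of the square key (27 mm by 27 mm); the key is white plastic and stands in a flat black square frame, its top 8 mm above that frame and 31 mm above the worktop when up. Its z axis points up; x and y lie along and across the key row
- square_key (a joint): travel of the square key in m: 0 = up (start), 0.005 = fully down. It moves straight down against a spring (1 N at first, 4 N fully down) and comes back up when let go
- cross_top (a point): centre of the top face of the cross-shaped key (plus sign, 34 mm over its arms, arms 10 mm wide); the key is white plastic and stands in a flat black square frame, its top 8 mm above that frame and 31 mm above the worktop when up. Its z axis points up; x and y lie along and across the key row
- cross_key (a joint): travel of the cross-shaped key in m: 0 = up (start), 0.005 = fully down. It moves straight down against a spring (1 N at first, 4 N fully down) and comes back up when let go
- bowl: empty small white bowl, 100 mm across, 44 mm high, loose on the weighing plate (its rim 70 mm above the worktop and about 40 mm from the line of the key centres); origin at the centre of its underside
- shaker: salt shaker, glass with grey dome top, 44 mm wide, 90 mm tall, stands past the far end of the scale, loose; origin at its underside
- lemon: yellow lemon, 78x55x56 mm, lies to the right of the scale, loose; origin at its underside
- garlic: garlic bulb, 60x57x58 mm, lies to the right of the scale, loose; origin at its underside

How it is judged (in metres and radians):
On the way, in this order (a step that is already met when the one before it is completed fails the run):
1. the round key is pushed down (value of joint round_key above 0.004 m), for 0.1 s.
2. the oblong key is pushed down (value of joint each of oblong_key, round_key above 0.004 m), for 0.1 s.
3. the square key is pressed down while the other two are down (all of step 2 and value of joint square_key above 0.004 m), for 0.1 s.
At the end, for the whole second after the job is handed in: round and oblong key down (at least 4 of 5 mm), square and cross-shaped key up (within 1.5 mm), bowl and the other loose things at rest within 15 mm of where they stood (all of step 2 and value of joint each of square_key, cross_key below 0.0015 m and velocity of joint square_key below 0.005 m/s and linear speed of bowl below 0.01 m/s and distance of each of bowl, shaker, lemon, garlic from where it was at the start of the episode below 0.015 m); the robot touches nothing.
It fails at once if the oblong key is pressed (over 2 mm) before the round key is down (value of joint oblong_key above 0.002 m and value of joint round_key below 0.004 m).
It fails at once if the square key is pressed (over 2 mm) before the round and the oblong key are down (value of joint square_key above 0.002 m and value of joint any of round_key, oblong_key below 0.004 m).
It fails at once if the cross-shaped key is pressed (over 2 mm) (value of joint cross_key above 0.002 m).
It fails at once if the robot touches the bowl (over 1 N), or the bowl is shifted or lifted (over 15 mm) (contact force between any of the arm, the fingers and bowl above 1 N or distance of bowl from where it was at the start of the episode above 0.015 m).
It fails at once if another loose thing is shifted, lifted or knocked over (over 15 mm) (distance of any of shaker, lemon, garlic from where it was at the start of the episode above 0.015 m).
It also fails if it takes over 35 s, if anything falls off the work surface, if the arm or the gripper's body presses on something with over 40 N, if the wrist force passes 120 N, or if a joint passes its speed limit or range.

## Working session

There is one attempt and no reset: what is moved stays moved. The work goes in short steps, Python scripts to look and compute and a tool call to move; the robot and the scene stay as the last step left them, time stands still between calls to the robot, and variables do not carry over. Pictures are saved under pics/ and viewed, and the job is handed in when it is done.

Besides the shell and the picture viewer there is one more tool, called after ">>>" as name(argument=value, ...) on one line, values as JSON. servo_tool: Moves the arm, as the interface text tells. Its arguments: {"type":"object","properties":{"targets":{"type":"array"},"hand":{"type":"number"}},"required":["targets"]}

```bash
mkdir -p pics; ls; python3 - <<'E'
from bench import ctrl, camera
import cv2, numpy as np
s=ctrl.observe(); print(s)
for n in ["scene","top","wrist"]:
    c=camera(n); cv2.imwrite(f"pics/{n}0.png",c["frame"][:,:,::-1])
    np.save(f"pics/{n}0.npy",c,allow_pickle=True)
    print(n,{k:np.round(v,4).tolist() for k,v in c.items() if k!="frame"})
E
```

```text
pics
{'time': 0.0, 'q': array([-7.50915757e+01,  2.01264025e+01,  9.46765162e+01,  1.72619093e-04,
        6.52663833e+01, -4.84700495e+00]), 'joint_velocities': array([ 0.03377948,  0.00673445,  0.00702047, -0.02463937,  0.08290352,
       -0.0444994 ]), 'tau': array([ 8.58898093e-04, -4.97318602e+01, -2.85252213e+01,  6.99468842e-02,
        2.56316975e-02, -8.14999976e-05]), 'eef_pos': array([ 0.18584721, -0.51730886,  0.24008456]), 'eef_rot': array([-1.79993988e+02,  6.90409510e-02, -7.02446394e+01]), 'force': array([-0.37045646,  0.05426211,  0.56086004]), 'moment': array([ 0.00169824, -0.01390944, -0.01383001]), 'finger_gap': 0.09281828236149066}
scene {'fx': 487.8645, 'fy': 487.8645, 'cx': 320.6131, 'cy': 242.1018, 'R': [[0.7935, -0.6085, 0.0076], [-0.355, -0.473, -0.8064], [0.4942, 0.6372, -0.5914]], 't': [-0.6628, 0.0681, 0.8814]}
top {'fx': 460.0647, 'fy': 460.0647, 'cx': 314.8157, 'cy': 243.9158, 'R': [[0.0268, -0.9995, 0.0182], [-0.9812, -0.0298, -0.1904], [0.1909, -0.0128, -0.9815]], 't': [-0.4125, 0.5201, 0.8109]}
wrist {'fx': 371.9535, 'fy': 371.9535, 'cx': 319.5297, 'cy': 238.9853, 'tool_from_camera': [[1.0, 0.0004, 0.0004, -0.0012], [-0.0005, 0.9591, 0.2829, -0.0782], [-0.0003, -0.2829, 0.9591, -0.1437], [0.0, 0.0, 0.0, 1.0]]}
```

View pics/top0.png

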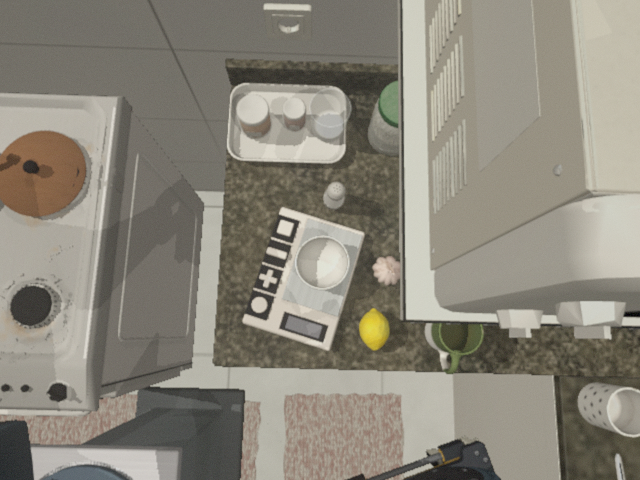

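View pics/scene0.png

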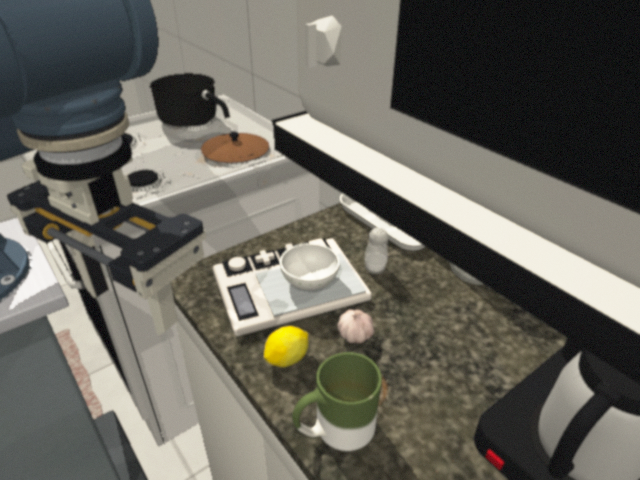

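View pics/wrist0.png

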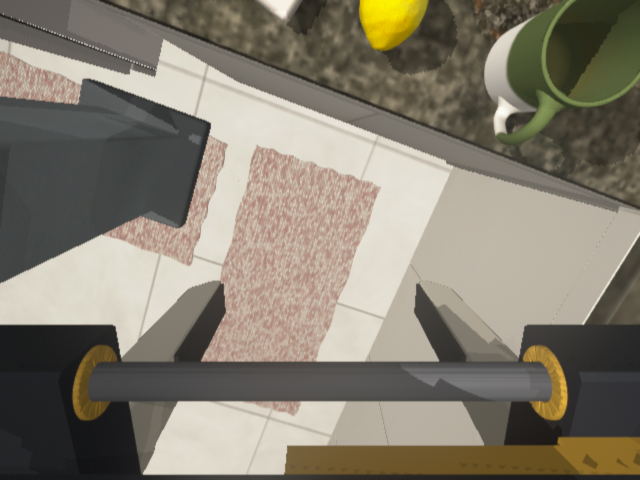

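The top view shows the keys from near to far: round (260,304), cross (268,277), oblong (277,252) and square (286,228). The bowl is at (322,263). Next I'll zoom in and measure.

```bash
cat > h.py <<'E'
import numpy as np, cv2
from scipy.spatial.transform import Rotation as Ro
def ray(c,uv,z,pose=None):
    d=np.array([(uv[0]-c["cx"])/c["fx"],(uv[1]-c["cy"])/c["fy"],1.])
    if pose is None:
        R=np.array(c["R"]);t=np.array(c["t"]);o=-R.T@t;w=R.T@d
    else:
        p,r=pose;T=np.array(c["tool_from_camera"]);Rw=Ro.from_euler("xyz",r,degrees=True).as_matrix()
        o=Rw@T[:3,3]+p;w=Rw@T[:3,:3]@d
    return o+w*(z-o[2])/w[2]
E
python3 - <<'E'
from h import *
c=np.load("pics/top0.npy",allow_pickle=True).item()
f=c["frame"][195:355,225:395]
cv2.imwrite("pics/topz.png",cv2.resize(f[:,:,::-1],None,fx=3.7,fy=3.7,interpolation=cv2.INTER_CUBIC))
g=cv2.cvtColor(c["frame"],cv2.COLOR_RGB2GRAY)
m=(g>120).astype(np.uint8)
cc=cv2.connectedComponentsWithStats(m)
for i in range(1,cc[0]):
    x,y,w,h,a=cc[2][i]
    if 225<x<395 and 195<y<355 and a>30:
        u=cc[3][i]; print(cc[2][i],u.round(1),ray(c,u,.031).round(4))
for n,u in dict(round=(260,304),cross=(268,277),obl=(277,252),sq=(286,228)).items(): print(n,ray(c,u,.031).round(4))
E
```

```text
[ 242  207  123  144 8252] [312.4 276.5] [ 0.4727 -0.3949  0.031 ]
[277 220  17  17 207] [284.8 227.5] [ 0.5668 -0.3386  0.031 ]
[266 247  21  13 161] [276.3 252.6] [ 0.5168 -0.3244  0.031 ]
[259 269  18  19 181] [267.7 278.3] [ 0.4669 -0.3101  0.031 ]
[251 297  17  16 212] [258.8 304.4] [ 0.4172 -0.2958  0.031 ]
[359 308  30  42 899] [373.4 328.9] [ 0.3777 -0.5116  0.031 ]
[286 317  36  21 409] [303.5 326.6] [ 0.3784 -0.3809  0.031 ]
round [ 0.418 -0.298  0.031]
cross [ 0.4693 -0.3106  0.031 ]
obl [ 0.518  -0.3256  0.031 ]
sq [ 0.5658 -0.3411  0.031 ]
```

View pics/topz.png

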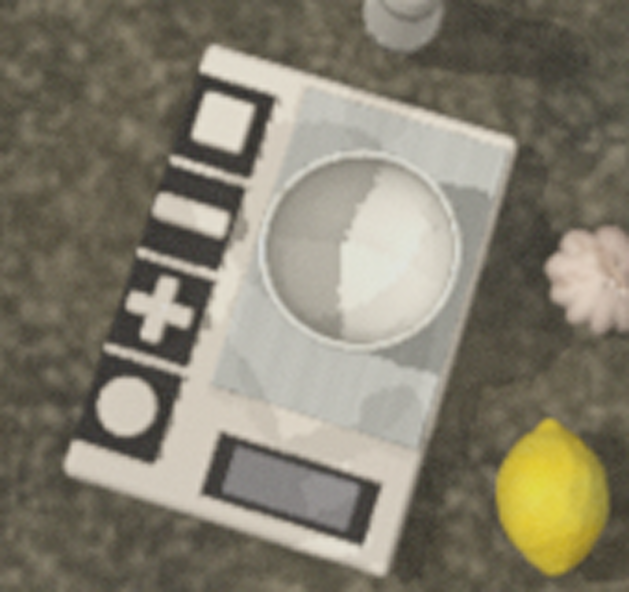

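Key order is round (0.417,-0.296), cross, oblong (0.517,-0.324), square (0.567,-0.339). The spacing comes out at 51.7 mm (52 given), row yaw is -16°, and the masks are clean. I'll close the hand, align the jaws with the row (turn -54°) and go above the round key.

>>> servo_tool(targets=[[-1.6,-3.7,0,-7],[-3.2,-7.3,0.5,-14],[-4.9,-11,1,-20],[-6.5,-14.6,1.5,-27],[-8.1,-18.3,2,-34],[-9.8,-22,3,-41],[-11.4,-25.6,4,-48],[-13,-29.3,4,-54.2],[-13,-29.3,4,-54.2],[-13,-29.3,4,-54.2],[-13,-29.3,4,-54.2],[-13,-29.3,4,-54.2]], hand=0)

```text
time: 1.65
eef_pos: [0.4173, -0.2968, 0.2007]
eef_rot: [180.0, -0.0, -16.1]
force: [-0.2, 0.1, 0.0]
finger_gap: 0.0003
```

```bash
python3 - <<'E'
from bench import ctrl, camera
from h import *
s=ctrl.observe(); print(s["time"],s["eef_pos"].round(4),s["eef_rot"].round(2),s["force"].round(2),s["finger_gap"],s["q"].round(1))
c=camera("wrist"); cv2.imwrite("pics/w1.png",c["frame"][:,:,::-1])
c["pose"]=(s["eef_pos"],s["eef_rot"]); np.save("pics/w1.npy",c,allow_pickle=True)
g=cv2.cvtColor(c["frame"],cv2.COLOR_RGB2GRAY)
cc=cv2.connectedComponentsWithStats((g>120).astype(np.uint8))
for i in range(1,cc[0]):
    if 300<cc[2][i][4]<8000:
        u=cc[3][i]; print(cc[2][i],u.round(1),ray(c,u,.031,c["pose"]).round(4))
E
```

```text
1.65 [ 0.4173 -0.2968  0.2007] [180.    -0.   -16.13] [-0.25  0.15  0.01] 0.0003437570813468844 [-40.6  18.9 102.6  -0.   58.5 -24.5]
[101   0  40  19 311] [121.3   8. ] [ 0.3208 -0.0964  0.031 ]
[255   0 149  48 654] [319.1  26.2] [ 0.4585 -0.1487  0.031 ]
[369 132  31  32 402] [384.1 148.2] [ 0.4849 -0.2492  0.031 ]
[411 135  44  27 460] [430.3 149.6] [ 0.5211 -0.2607  0.031 ]
[359 203  41  40 878] [378.6 222.6] [ 0.466 -0.309  0.031]
[302 206  35  35 962] [319.4 223. ] [ 0.4165 -0.2951  0.031 ]
[ 479  207   37   32 1080] [496.9 222.4] [ 0.5645 -0.3373  0.031 ]
[ 551  270   89   84 3849] [595.8 306.6] [ 0.6409 -0.4431  0.031 ]
[477 374  33  15 374] [490.4 381.9] [ 0.5344 -0.4978  0.031 ]
[ 70 377  79  11 489] [115.8 382.8] [ 0.1773 -0.3958  0.031 ]
```

View pics/w1.png

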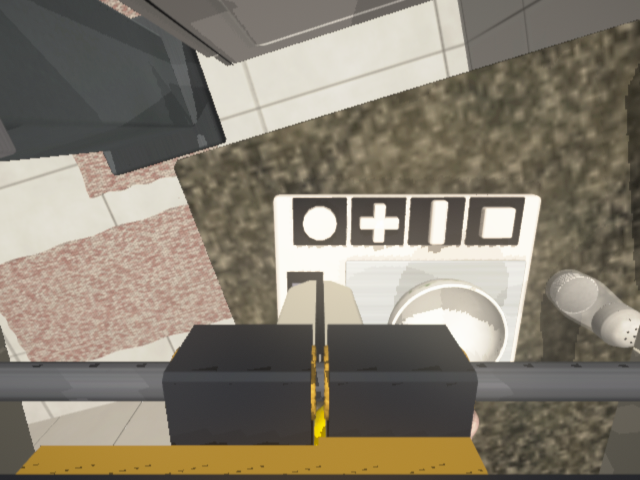

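The wrist view puts the round key at pixel (319,223), which is (0.4165,-0.2951), within 1 mm of the top view. The fingers are closed and on the row. I'll descend to about 8 mm above the key.

>>> servo_tool(targets=[[-0.1,-0.1,3,0],[-0.1,-0.1,6,0],[-0.1,-0.1,9,0],[-0.1,-0.1,11,0],[-0.1,-0.1,12.5,0],[-0.1,-0.1,13.5,0],[-0.1,-0.1,14,0],[-0.1,-0.1,14,0],[-0.1,-0.1,14,0]])

```text
time: 2.82
eef_pos: [0.4173, -0.2952, 0.0611]
eef_rot: [180.0, -0.0, -16.0]
force: [-0.3, 0.4, 0.3]
finger_gap: 0.0007
```

```bash
python3 - <<'E'
from bench import ctrl, camera
from h import *
s=ctrl.observe(); print(s["time"],s["eef_pos"].round(4),s["eef_rot"].round(2),s["force"].round(2))
c=camera("wrist"); cv2.imwrite("pics/w2.png",c["frame"][:,:,::-1])
E
```

```text
2.825 [ 0.4173 -0.2952  0.0611] [ 1.7998e+02 -4.0000e-02 -1.6050e+01] [-0.3   0.39  0.27]
```

View pics/w2.png

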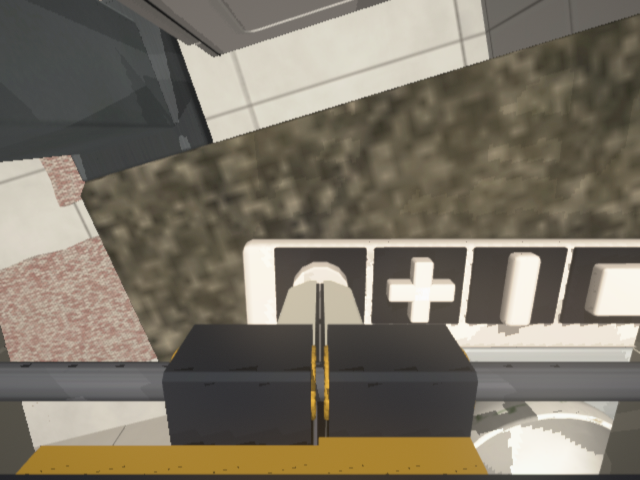

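The tips (320,283) stand over the round key, and the cross key (421,290) is well clear. I'll press slowly.

>>> servo_tool(targets=[[0,0,0.4,0],[0,0,0.7,0],[0,0,0.9,0],[0,0,1.1,0],[0,0,1.1,0]])

```text
time: 3.5
eef_pos: [0.417, -0.295, 0.0495]
eef_rot: [-180.0, 0.0, -16.0]
force: [-0.0, -0.1, 0.5]
finger_gap: 0.0007
```

>>> servo_tool(targets=[[0,0,0.1,0],[0,0,0.2,0],[0,0,0.2,0]])

```text
time: 3.88
eef_pos: [0.4171, -0.295, 0.0482]
eef_rot: [180.0, -0.0, -16.0]
force: [-2.8, 2.2, 11.3]
finger_gap: 0.0006
```

>>> servo_tool(targets=[[0,0,0.1,0],[0,0,0.1,0]])

```text
time: 4.12
eef_pos: [0.4171, -0.295, 0.048]
eef_rot: [180.0, -0.0, -16.0]
force: [-6.3, 4.4, 23.5]
finger_gap: 0.0006
```

```bash
python3 - <<'E'
from bench import ctrl, camera
from h import *
s=ctrl.observe(); print(s["time"],s["eef_pos"].round(4),s["eef_rot"].round(2),s["force"].round(2))
E
```

```text
4.125 [ 0.4171 -0.295   0.048 ] [ 1.7999e+02 -1.0000e-02 -1.6040e+01] [-6.3   4.43 23.46]
```

It bottomed at TCP z 0.048, as expected, with 23 N. I'll lift 14 cm and look.

>>> servo_tool(targets=[[0,0,-0.5,0],[0,0,-2,0],[0,0,-5,0],[0,0,-9,0],[0,0,-13,0],[0,0,-14,0],[0,0,-14,0],[0,0,-14,0]])

```text
time: 5.12
eef_pos: [0.4166, -0.2946, 0.1854]
eef_rot: [-179.9, 0.1, -16.0]
force: [-0.1, -0.5, -0.5]
finger_gap: 0.0002
```

```bash
cat > look.py <<'E'
import sys
from bench import ctrl, camera
from h import *
n=sys.argv[1]
s=ctrl.observe(); print(s["time"],s["eef_pos"].round(4),s["eef_rot"].round(2),s["force"].round(2))
c=camera("wrist"); cv2.imwrite(f"pics/{n}.png",c["frame"][:,:,::-1])
p=(s["eef_pos"],s["eef_rot"])
g=cv2.cvtColor(c["frame"],cv2.COLOR_RGB2GRAY)
cc=cv2.connectedComponentsWithStats((g>120).astype(np.uint8))
for i in range(1,cc[0]):
    if 300<cc[2][i][4]<8000:
        u=cc[3][i]; P=ray(c,u,.031,p)
        if .38<P[0]<.6 and -.36<P[1]<-.27: print(cc[2][i],u.round(1),P.round(4))
E
python3 look.py w3
```

```text
5.125 [ 0.4166 -0.2946  0.1854] [-1.7995e+02  1.1000e-01 -1.6050e+01] [-0.06 -0.48 -0.47]
[363 209  42  42 943] [383.4 229.6] [ 0.466 -0.309  0.031]
[304 212  36  35 996] [321.3 228.7] [ 0.4168 -0.2941  0.031 ]
[ 488  213   40   34 1205] [507.  229.4] [ 0.5645 -0.3371  0.031 ]
```

View pics/w3.png

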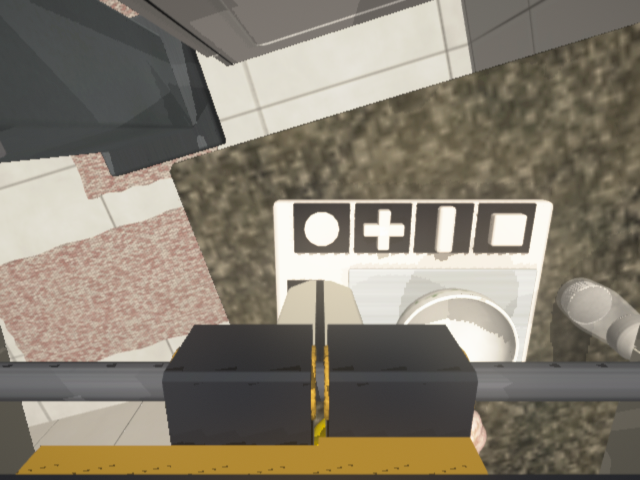

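The round key (321,229) looks lower than before. I'll move 10.35 cm along the row to above the oblong key (446,229), then down.

>>> servo_tool(targets=[[3,0,0,0],[6,0,0,0],[9,0,0,0],[10.35,0,2,0],[10.35,0,5,0],[10.35,0,8,0],[10.35,0,10.5,0],[10.35,0,11.8,0],[10.35,0,12.4,0],[10.35,0,12.4,0],[10.35,0,12.4,0]])

```text
time: 6.55
eef_pos: [0.5169, -0.3239, 0.0634]
eef_rot: [180.0, -0.1, -16.0]
force: [0.3, -0.2, 0.5]
finger_gap: 0.0003
```

```bash
python3 look.py w4
```

```text
6.55 [ 0.5169 -0.3239  0.0634] [ 1.7998e+02 -7.0000e-02 -1.6050e+01] [ 0.28 -0.18  0.52]
[ 188  256   67   65 2273] [220.7 287.9] [ 0.4674 -0.3083  0.031 ]
[  97  260   56   53 2338] [124.8 286. ] [ 0.4206 -0.2937  0.031 ]
[ 393  262   56   52 2728] [420.  287.4] [ 0.5659 -0.3363  0.031 ]
```

View pics/w4.png

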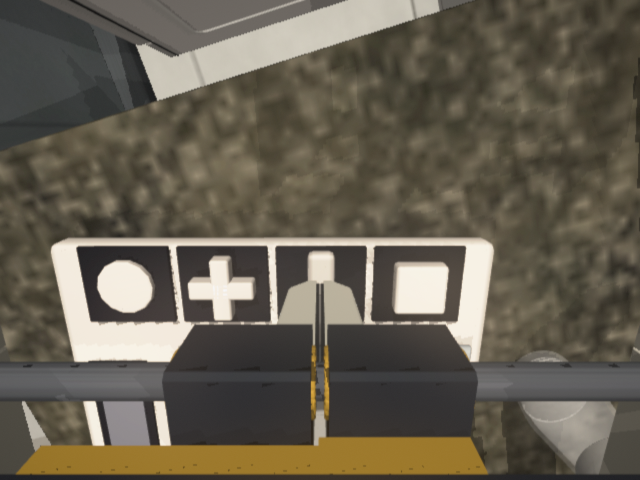

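The tips are centred over the oblong key (320,270). The round key (125,286) is flush-lower, and cross and square are clear. I'll press.

>>> servo_tool(targets=[[0,0,0.6,0],[0,0,0.9,0],[0,0,1.2,0],[0,0,1.4,0],[0,0,1.5,0],[0,0,1.5,0]])

```text
time: 7.35
eef_pos: [0.5165, -0.3236, 0.0482]
eef_rot: [-180.0, 0.0, -16.0]
force: [-3.6, 2.2, 8.3]
finger_gap: 0.0002
```

>>> servo_tool(targets=[[0,0,0.1,0],[0,0,0.1,0],[0,0,0.1,0]])

```text
time: 7.72
eef_pos: [0.5165, -0.3236, 0.0482]
eef_rot: [180.0, 0.0, -16.0]
force: [-7.6, 4.1, 19.4]
finger_gap: 0.0008
```

It bottomed at TCP z 0.048 with 19 N. I'll lift and look before going to the square key.

>>> servo_tool(targets=[[0,0,-0.5,0],[0,0,-2,0],[0,0,-5,0],[0,0,-9,0],[0,0,-13,0],[0,0,-14,0],[0,0,-14,0],[0,0,-14,0]])

```text
time: 8.72
eef_pos: [0.516, -0.3232, 0.1852]
eef_rot: [-180.0, 0.1, -16.0]
force: [-0.8, -0.4, -0.1]
finger_gap: 0.0004
```

```bash
python3 look.py w5
```

```text
8.725 [ 0.516  -0.3232  0.1852] [-1.7995e+02  1.2000e-01 -1.6050e+01] [-0.8  -0.45 -0.08]
[314 205  17  46 738] [321.7 227.4] [ 0.5168 -0.3217  0.031 ]
[239 209  42  42 913] [259.8 229.4] [ 0.4671 -0.3092  0.031 ]
[182 212  35  34 968] [199.1 228.5] [ 0.4189 -0.2947  0.031 ]
[ 368  213   34   33 1076] [384.  228.9] [ 0.566  -0.3372  0.031 ]
```

View pics/w5.png

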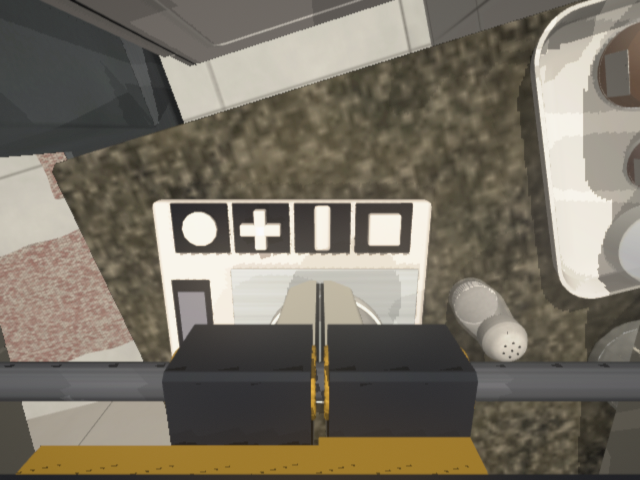

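The oblong key (322,227) is now low like the round one, while cross (260,229) and square (384,229) are still up. I'll move 5.2 cm to above the square key. The gripper body stays about 20 mm above the shaker top at the press.

>>> servo_tool(targets=[[2.5,0,0,0],[5.2,0,0,0],[5.2,0,2,0],[5.2,0,5,0],[5.2,0,8,0],[5.2,0,10.5,0],[5.2,0,11.8,0],[5.2,0,12.4,0],[5.2,0,12.4,0],[5.2,0,12.4,0]])

```text
time: 10.02
eef_pos: [0.5668, -0.3382, 0.0635]
eef_rot: [180.0, -0.1, -16.0]
force: [-0.4, -0.1, -0.4]
finger_gap: 0.0003
```

```bash
python3 look.py w6
```

```text
10.025 [ 0.5668 -0.3382  0.0635] [ 1.7998e+02 -7.0000e-02 -1.6040e+01] [-0.36 -0.09 -0.37]
[ 209  250   29   69 1720] [223.3 283.8] [ 0.5194 -0.3209  0.031 ]
[  87  256   70   65 2293] [120.6 288. ] [ 0.4679 -0.3085  0.031 ]
[   0  260   55   53 2329] [ 27.1 286. ] [ 0.4224 -0.2943  0.031 ]
```

View pics/w6.png

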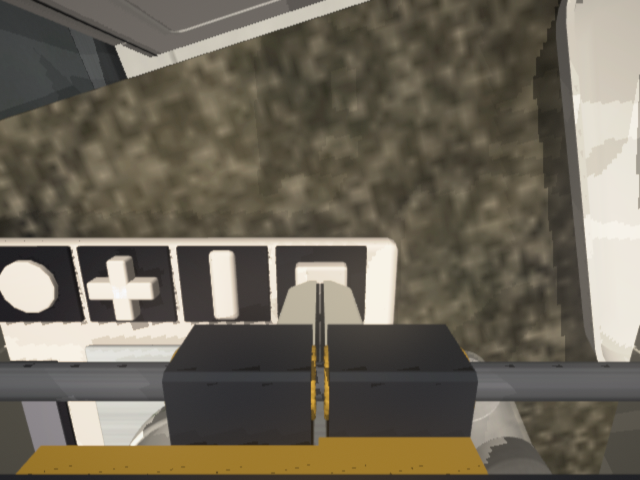

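The tips are over the square key (320,275). I'll press down, hold briefly, and check the force.

>>> servo_tool(targets=[[0,0,0.6,0],[0,0,0.9,0],[0,0,1.2,0],[0,0,1.4,0],[0,0,1.55,0],[0,0,1.6,0],[0,0,1.6,0],[0,0,1.6,0]])

```text
time: 11.08
eef_pos: [0.5665, -0.3379, 0.048]
eef_rot: [-180.0, 0.0, -16.0]
force: [-6.4, 5.1, 16.1]
finger_gap: 0.0004
```

It bottomed at z 0.048 with 16 N and was held. Now I'll lift and check.

>>> servo_tool(targets=[[0,0,-0.5,0],[0,0,-2,0],[0,0,-5,0],[0,0,-9,0],[0,0,-13,0],[-3,-1,-14,0],[-6,-3,-14,0],[-6,-3,-14,0],[-6,-3,-14,0],[-6,-3,-14,0]])

```text
time: 12.32
eef_pos: [0.5176, -0.2932, 0.1866]
eef_rot: [180.0, -0.0, -16.1]
force: [0.3, -0.1, -0.2]
finger_gap: 0.0008
```

```bash
python3 look.py w7; python3 - <<'E'
from bench import camera
import cv2,numpy as np
a=np.load("pics/scene0.npy",allow_pickle=True).item()["frame"]
b=camera("scene")["frame"]
z=lambda f:cv2.resize(f[220:400,180:400,::-1],None,fx=1.8,fy=1.8,interpolation=cv2.INTER_CUBIC)
cv2.imwrite("pics/s7.png",np.hstack([z(a),z(b)]))
t0=np.load("pics/top0.npy",allow_pickle=True).item(); t=camera("top")
cv2.imwrite("pics/t7.png",np.hstack([cv2.resize(f[180:360,220:410,::-1],None,fx=2.1,fy=2.1) for f in (t0["frame"],t["frame"])]))
E
```

```text
12.325 [ 0.5176 -0.2932  0.1866] [ 1.7999e+02 -2.0000e-02 -1.6060e+01] [ 0.3  -0.13 -0.24]
[249 242  40  40 863] [268.8 261.5] [ 0.467  -0.3088  0.031 ]
[193 244  35  34 913] [209.9 260.5] [ 0.4189 -0.294   0.031 ]
[ 373  245   34   33 1039] [389.2 261.1] [ 0.566  -0.3368  0.031 ]
```

View pics/w7.png

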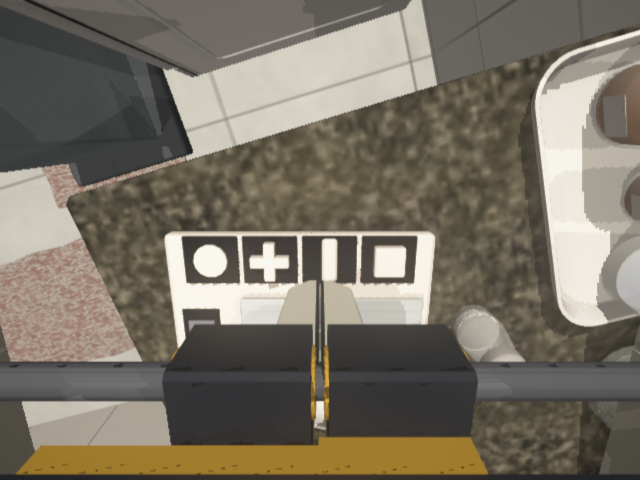

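View pics/s7.png

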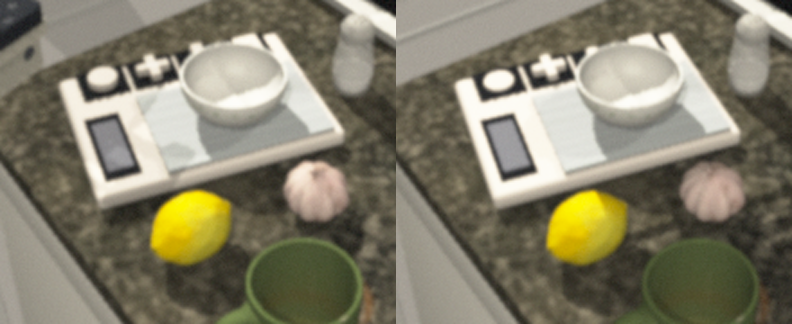

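View pics/t7.png

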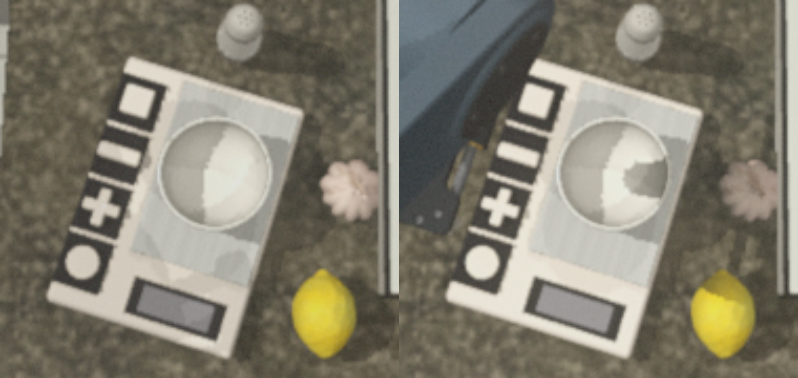

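The left/right comparisons show the round and oblong keys sunk and the cross and square keys standing as before. Bowl, shaker, lemon and garlic haven't moved. Handing in.

```bash
python3 -c "
from bench import ctrl
print(ctrl.close_job()); s=ctrl.observe(); print(s['time'],s['force'].round(2))"
```

```text
the job is handed in; nothing more can be done
None
the job is handed in; nothing more can be done
```

I pressed the keys in the required order with closed fingertips (round, oblong, then square), lifted clear, and handed the job in after about 12.5 s of the 35 s allowed.

- **Full travel:** each key bottomed with the fingertips about 26 mm above the worktop, which is the full 5 mm. The contact forces were 23 N, 19 N and 16 N, well above the keys' own resistance.
- **Key heights after lifting:** round and oblong looked sunk, while square and cross looked up. I judged this from the wrist, scene and top images, because the key travel can't be read directly. In the top and scene views the oblong and square keys were blurred or partly hidden, so the wrist view and the press forces are the main evidence for those two.
- **Surroundings:** in before-and-after images the bowl, shaker, lemon and garlic had not visibly moved. The tool force was near zero.
- **Disagreements:** the top and wrist cameras put the keys within about 1–2 mm of each other, and no check failed. The hand-in gives no verdict, and the state could not be read after it.

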